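Lock the pinhole holder in the optical rail

TASK

Take the pinhole holder (the square plate) out of the rack, drop the nut on its foot lengthwise into the rail's slot on the robot's side of the low black rail stop, and slide it along until its collar just touches the stop, without shifting the stop. Then push it down against its spring, twist it a quarter turn clockwise (seen from above) as far as it will go, let it come up gently so that it sits locked across the rail, and let go. Never load the rail with more than 45 N in all (the locked spring itself accounts for 20), and leave the other things where they are.

Things in the scene. Friction and masses are not known exactly. Their poses are not given: they have to be found in the camera images.
- holder: Pinhole holder, loose, about 0.2 kg, 80 mm tall, upright in the rack. Origin: centre of its nut's underside; z up, x along nut and plate. Steel nut z 0 to 7 mm, neck 11 mm thick, sprung round collar, post, and a black square plate 40 (x) by 14 (y) by 46 mm, z 34 to 80, a brass pinhole disc on each face: grip it by these faces.
- nut_top (a point): Middle of the nut's upper face, 7 mm above the holder's origin, same axes. The nut is 32 (x) by 16 (y) by 7 mm. Its corners at (+x,-y) and (-x,+y) are cut away, so that in the channel it turns only clockwise, until its full corners meet the channel's walls at 90 to 95 degrees from lengthwise.
- collar (a joint): Travel (m) of the aluminium collar (40 mm diameter, 8 thick) up the post. 0: sprung down, its underside 3 mm above the nut. Damped spring: starts at 5 N, 1.5 N more per mm, 8 mm travel. Nut dropped in the slot: the collar rests on the rail, 0. Holder pushed down 3 mm (9.5 N): nut just under the lips; 6 mm: nut on the channel floor. Turn it between. Locked and let go: about 3 mm.
- rail: Aluminium T-slot rail fixed to the table, 320 (x) by 60 (y) by 40 mm tall, +x end away from the robot. Origin: centre of its underside, x along it, z up. The slot runs along its middle: mouth 17.6 mm wide between lips 6 mm thick (z 34 to 40), under them a channel 33 mm wide, z 24 to 34. Four clamps 15 mm high beside its foot.
- stop_face (a point): Rail stop: low black saddle on the rail, 22 (along) by 60 by 12 mm high, screw heads 4 mm more. The point: middle of the lower edge of its face towards the robot, at the rail's top, 20 to 100 mm beyond the rail's middle; axes as the rail's, the stop lies on its +x side. Only friction holds it: it slips at about 14 N. When the collar touches it, the holder's axis is 20 mm from this face.
- rack: Wooden block fixed to the table, 170 (x) by 64 (y) by 24 mm, origin centre of its underside. Two pockets 38 (x) by 22 (y) by 18 mm deep at x = -43 and +43 mm; the holders' nuts hang in them with some play, along x, collars resting on top.
- disc_holder: Bystander in the rack's other pocket: same foot, but a round disc 44 mm across, 14 thick, white face, in place of the square plate. Origin and axes as the holder's.
- objective: Bystander: steel microscope objective standing on the table, 29 mm diameter, 44 tall, origin under its centre.
- bottle: Bystander: small amber bottle, 38 mm diameter, 85 tall, origin under its centre.
- driver: Bystander: screwdriver, 170 mm long, lying along its x on the table, handle to -x.
Not all that is in view belongs to the job. What is shaped like the holder but pink or turquoise is not meant.

How it is judged:
By the outcome, as a careful person would: the job done as asked, in the order asked, and still so for the second after the job is handed in, with the robot touching nothing.
It also fails if it takes over 54 s, if anything falls off the work surface, if the arm or the gripper's body presses on something with over 40 N, if the wrist force passes 120 N, or if a joint passes its speed limit or range.

ROBOT

A 6-joint arm with a two-finger parallel gripper is mounted at the origin on the work surface. World frame = base frame: x ahead of the robot, y to its left, z up, the work surface at z = 0. Lengths are in m, angles in rad, forces in N, time in s.
With the tool pointing down it reaches from about 0.35 to 0.85 m from the base axis. Payload 8.1 kg.
Tool frame: the origin (TCP) lies at the very end of the fingers, on their centre line; the grasp point (between the pads) lies 19 mm behind it; z points along the fingers, y is the line along which they close (so a half turn about z gives the same grasp; the last joint's range is limited). The gripper opens to 93 mm and grips with 3 to 60 N. Pads are 15 mm wide; open, the fingers measure 128 mm over their backs; the gripper's body (75 mm by 188 mm) begins 65 mm behind the grasp point.
Start: joints at [1.237, 0.13, 1.488, -0, 1.523, -0.085], TCP at [0.148, 0.582, 0.219] pointing down, gripper open.
Joint ranges: [-2.96, 2.96], [-0.89, 2.26], [0.02, 2.5], [-1.34, 4.48], [0, 2.73], [-2.66, 2.66]. Speed limits (rad/s): [2.39, 2.39, 2.79, 3.14, 3.14, 3.14].

INTERFACE

Orientations are given as a rotation vector (axis times angle).
In Python, from plant import monitor, eyes, ticket gives the robot as it stands.
- The arm moves only by the tool arm_command, never from a script. Its argument "deltas" is a list that holds one entry, the list of rows, each a list of 6 numbers: the shift along the world's x, y, z in cm, then the turn, a rotation vector about the world's x, y, z in degrees. In form: [[[tx, ty, tz, rx, ry, rz], ...]]. A call has 1 to 12 rows; each row shifts and turns the commanded pose from where the row before left it; what a row does not reach is not made up. A row lasts 1/12 s, in which the tool goes at most 41.7 mm and 7.16 degrees, less where a joint would pass 70% of its speed; a pose out of reach is approached as far as the arm can. A call is refused whole if a number of a shift passes 4.17 or a number of a turn 7.16, either way. A call with a gripper value outside its range is refused whole. "gripper" is the opening, from -1 (shut) to 1 (fully open), set as the call begins (left out, the last holds). The fingers move at their own pace and stop on an object; "squeeze" is the grip in N (left out, the last holds). Time passes only in rows, so rows that do not move let the fingers close. It gives the time, the measured TCP pose, the force, the opening and the grip force at its end, in the units of the state.
- monitor.read_state(): the state, without advancing time (a new reading comes with each control period).
- eyes.read_camera(name): name is "scene" or "top" or "wrist"; returns the picture (400x640x3 uint8, blue, green, red); there is no depth.
- eyes.camera_model(name): a dict with "fx", "fy", "cx", "cy" (pixels), "rvec" (rotation vector, rad) and "tvec" (3), from world to camera coordinates, as OpenCV has them. Camera axes: x right, y down, z forward; pixel columns grow to the right and rows downward; lengths in m; the calibration is good to about 2 mm. A picture is of the moment at which its call begins: read the wrist's pose just before it. camera_model takes no time and is no camera call; for the wrist camera it gives the pose at the moment of the call.
- ticket.close_job(): hands the job in; it is judged then, once.
The state is a dict: "t": time; "q": joint angles; "dq": joint speeds; "joint_torque": joint torques, N m; "tool_pos": TCP position; "orientation": TCP orientation; "force": force on the tool from outside, world axes, zero at the start; "wrist_torque": the same for the moment, N m; "opening": finger opening in m; "gripper_force": force on a finger pad.
Only numpy, scipy, OpenCV 4.12 (cv2) and the standard library are available. Lean on these libraries where they do the work, as an engineer would, in place of code of your own. Each camera call takes 0.05 s, during which the arm holds its last target. There are 200 camera calls.

## Working session

There is one attempt and no reset: what is moved stays moved. The work goes in short steps, Python scripts to look and compute and a tool call to move; the robot and the scene stay as the last step left them, time stands still between calls to the robot, and variables do not carry over. Pictures are saved under pics/ and viewed, at most 10 in all, crops included, and the job is handed in when it is done.

Besides the shell and the picture viewer there is one more tool, called after ">>>" as a command line: name --argument value ..., lists and objects as JSON in quotes. arm_command: Moves the arm, as the interface text tells. Its arguments: {"type":"object","properties":{"deltas":{"type":"array"},"gripper":{"type":"number"},"squeeze":{"type":"number"}},"required":["deltas"]}

```bash
mkdir -p pics; ls; cat > h.py <<'E'
import numpy as np, cv2
from plant import monitor, eyes
def cam(n):
    m=eyes.camera_model(n); K=np.array([[m['fx'],0,m['cx']],[0,m['fy'],m['cy']],[0,0,1]],float)
    return K,np.array(m['rvec'],float).ravel(),np.array(m['tvec'],float).ravel()
def ray(c,u,v,z):
    K,r,t=c; R=cv2.Rodrigues(r)[0]; o=-R.T@t; d=R.T@np.linalg.inv(K)@[u,v,1]
    return o+d*(z-o[2])/d[2]
def proj(c,P):
    return cv2.projectPoints(np.array(P,float).reshape(-1,1,3),c[1],c[2],c[0],None)[0].reshape(-1,2)
def shot(n,f):
    c=cam(n); im=np.array(eyes.read_camera(n)); cv2.imwrite('pics/'+f,im); return c,im
E
python3 - <<'E'
from h import *
for n in ['scene','top']:
    c,im=shot(n,n+'0.png'); R=cv2.Rodrigues(c[1])[0]; print(n,c[0][0,0],c[0][:2,2],-R.T@c[2],R[2])
print(monitor.read_state())
E
```

```text
pics
scene 502.9763200262117 [317.87568656 207.50902985] [ 1.2061398  -0.20093709  0.75512128] [-0.65265959  0.29234692 -0.69897692]
top 484.9570553511337 [320.37778163 194.8245977 ] [0.41559535 0.06745069 0.8377418 ] [ 0.18449293 -0.00170008 -0.98283237]
{'t': 0.1, 'q': array([ 1.23661059e+00,  1.31078660e-01,  1.48914825e+00, -9.29549515e-06,
        1.52301739e+00, -8.53698162e-02]), 'dq': array([ 9.81296633e-05, -1.28613468e-03, -3.05398183e-03, -1.15081144e-03,
       -2.21624124e-04, -1.05100509e-03]), 'joint_torque': array([ 1.19280921e-03, -5.61335599e+01, -4.93099451e+01,  7.70538580e-02,
        2.90299114e-02, -1.13386795e-04]), 'tool_pos': array([0.14755014, 0.58104812, 0.21770868]), 'orientation': array([-3.89789343e-01, -3.11697904e+00,  2.54028996e-03]), 'force': array([ 0.09598944,  0.12882402, -0.17726427]), 'wrist_torque': array([ 0.07336396, -0.01713564,  0.01088371]), 'gripper_force': 0.0, 'opening': 0.09253957405187085}
```

View pics/top0.png

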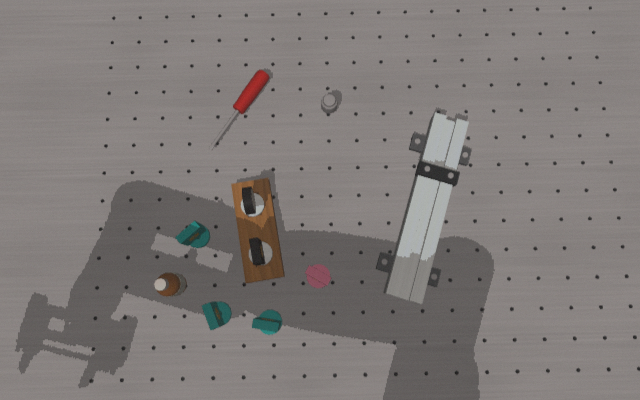

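View pics/scene0.png

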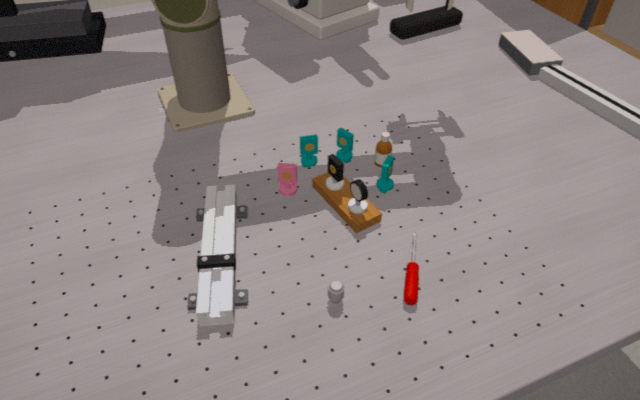

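The top view shows the square holder at about (257,250) in the rack's pocket nearer the robot and the disc holder at (249,201). The rail runs from about (405,298) to (452,115), with the stop around (437,173). The scene view agrees: square plate (335,167), stop (216,261). I'll enlarge the relevant parts.

```bash
python3 - <<'E'
import cv2,numpy as np
t=cv2.imread('pics/top0.png'); s=cv2.imread('pics/scene0.png')
f=lambda a,k:cv2.resize(a,None,fx=k,fy=k,interpolation=cv2.INTER_CUBIC)
a=f(t[100:310,375:480],2.85)  # 299x598
b=f(t[170:290,225:295],4)    # 280x480
o=np.zeros((600,800,3),np.uint8); o[:a.shape[0],:a.shape[1]]=a; o[:480,310:590]=b
c=f(s[145:235,310:362],4); o[:360,592:800]=c
cv2.imwrite('pics/crop0.png',o)
E
```

```text
(no output)
```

View pics/crop0.png

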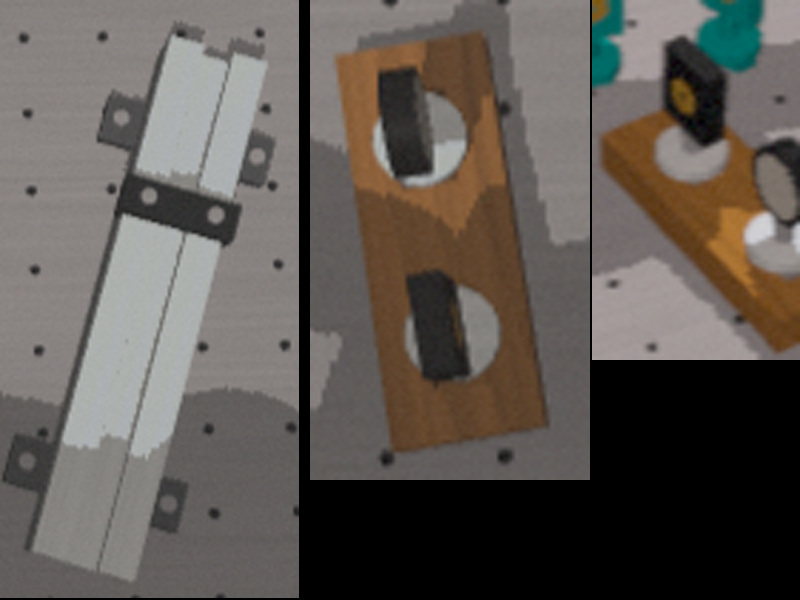

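The enlarged crops show the plate leaning slightly with its brass disc towards +column. Its collar centre is near top pixel (260.5,253), and the rail's top corners, the slot and the stop's near edge are all clear.

```bash
python3 - <<'E'
from h import *
from scipy.spatial.transform import Rotation as Ro
t=cv2.imread('pics/top0.png'); c=cam('top')
A=lambda x,y:(375+x/2.85,100+y/2.85)
B=lambda x,y:(225+(x-310)/4,170+y/4)
def P(n,pt,z): 
    p=ray(c,*pt,z); print(n,np.round(pt,1),np.round(p*1000,1)); return p
nl=P('rail NL',A(36,549),.04);nr=P('NR',A(135,580),.04);fl=P('FL',A(177,37),.04);fr=P('FR',A(267,58),.04)
for a,b in((nl,fl),(nr,fr)):
    d=b-a;print('yaw',np.degrees(np.arctan2(d[1],d[0])),np.linalg.norm(d))
print('w',np.linalg.norm(nl-nr),np.linalg.norm(fl-fr),'mid',(nl+nr+fl+fr)/4)
P('stopfaceL',A(118,213),.04);P('stopfaceR',A(222,244),.04); 
P('stop top near L',A(120,208),.052);P('stop top near R',A(229,240),.052)
k=[P('rack',B(*q),.024) for q in((335,55),(484,32),(548,427),(394,452))]
print('rack yaw',[np.degrees(np.arctan2(*(a-b)[1::-1])) for a,b in((k[0],k[3]),(k[1],k[2]))],sum(k)/4)
P('collar',B(453,333),.032);P('disc collar',B(421,138),.032)
P('plate top',B(424,277),.0945-.0)
print('TCP R',np.round(Ro.from_rotvec(monitor.read_state()['orientation']).as_matrix(),3).tolist())
for q in((.15,.2),(.3,.1)): pass
w=cam('wrist');R=cv2.Rodrigues(w[1])[0];print('wristcam',-R.T@w[2],R[2],w[0][0,0])
E
```

```text
rail NL [387.6 292.6] [402.6 -38.9  40. ]
NR [422.4 303.5] [384.3 -93.9  40. ]
FL [437.1 113. ] [ 704.8 -138.6   40. ]
FR [468.7 120.4] [ 690.3 -192.    40. ]
yaw -18.246242538776407 0.31820710755585985
yaw -17.78654774354503 0.32133876972264547
w 0.05790008622122729 0.05540079349654427 mid [ 0.54551263 -0.11585397  0.04      ]
stopfaceL [416.4 174.7] [596.3 -96.5  40. ]
stopfaceR [452.9 185.6] [ 576.3 -156.7   40. ]
stop top near L [417.1 173. ] [596.5 -95.4  52. ]
stop top near R [455.4 184.2] [ 576.1 -157.5   52. ]
rack [231.2 183.8] [591.  218.5  24. ]
rack [268.5 178. ] [599.7 154.6  24. ]
rack [284.5 276.8] [431.7 128.3  24. ]
rack [246. 283.] [422.9 192.   24. ]
rack yaw [np.float64(8.959704467058401), np.float64(8.880112778818413)] [0.5113044  0.17334103 0.024     ]
collar [260.8 253.2] [470.7 166.7  32. ]
disc collar [252.8 204.5] [552.7 180.3  32. ]
plate top [253.5 239.2] [488.  170.2  94.5]
TCP R [[-0.969, 0.246, -0.001], [0.246, 0.969, -0.002], [0.0, -0.002, -1.0]]
wristcam [0.07471254 0.59925843 0.38374746] [ 0.26179015 -0.06857656 -0.9626854 ] 342.04641870891624
```

>>> arm_command --deltas '[[[2.5,-3.2,0,0,0,2],[2.5,-3.2,0,0,0,2],[2.5,-3.2,0,0,0,2],[2.5,-3.2,0,0,0,2],[2.5,-3.2,0,0,0,2],[2.5,-3.2,0,0,0,2],[2.5,-3.2,0,0,0,2],[2.5,-3.2,0,0,0,2],[2.5,-3.2,0,0,0,2],[2.5,-3.2,0,0,0,2],[2.5,-3.2,0,0,0,2],[1,-1.5,0,0,0,1]]]' --gripper 0.1 --squeeze 40

```text
t: 1.1
tool_pos: [0.4347, 0.2109, 0.2183]
orientation: [-0.239, 3.132, -0.002]
force: [-0.5, 0.7, -0.7]
opening: 0.051
gripper_force: 0.0
```

>>> arm_command --deltas '[[[1.9,-2.4,0,0,0,0],[1.9,-2.3,0,0,0,0],[0,0,0,0,0,0],[0,0,0,0,0,0],[0,0,0,0,0,0]]]'

```text
t: 1.52
tool_pos: [0.4702, 0.1677, 0.2182]
orientation: [0.238, -3.131, -0.0]
force: [-0.4, -0.6, -0.1]
opening: 0.0513
gripper_force: 0.0
```

```bash
python3 - <<'E'
from h import *
from scipy.spatial.transform import Rotation as Ro
s=monitor.read_state();R=Ro.from_rotvec(s['orientation']).as_matrix()
print(s['t'],s['tool_pos'],np.degrees(np.arctan2(R[1,1],R[0,1])),s['opening'],s['force'])
c,im=shot('wrist','w1.png')
np.savez('w1.npz',K=c[0],r=c[1],t=c[2])
cv2.imwrite('pics/w1b.png',cv2.resize(im,(800,500)))
E
```

```text
1.5167 [0.47023933 0.16771867 0.21820396] 98.70904667928102 0.05133002674464589 [-0.36586505 -0.56072058 -0.14084487]
```

View pics/w1b.png

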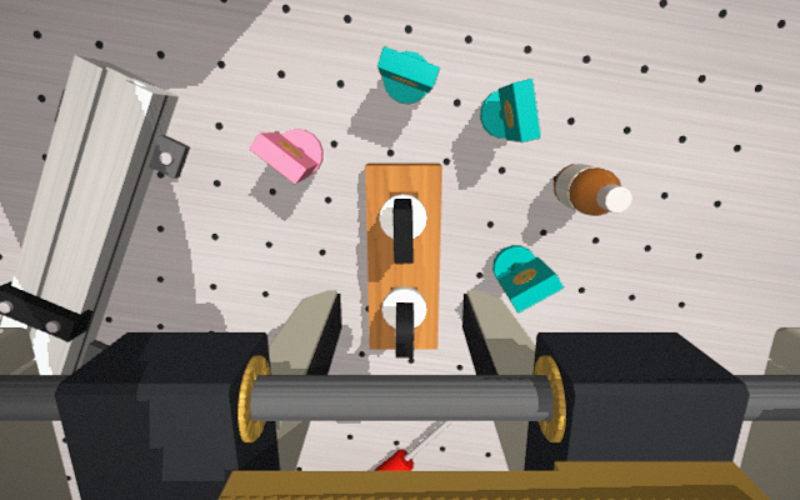

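The wrist view shows the square plate's collar at (403,217) of the enlarged picture, (322,174) in raw pixels. It is nearly parallel to the fingers, and the decoys are clear of them.

```bash
python3 - <<'E'
from h import *
d=np.load('w1.npz');c=(d['K'],d['r'],d['t']);im=cv2.imread('pics/w1.png')
hsv=cv2.cvtColor(im,cv2.COLOR_BGR2HSV)
# plate: dark pixels in ROI
x0,y0,x1,y1=290,135,370,215
roi=im[y0:y1,x0:x1]
dark=(roi.max(2)<60).astype(np.uint8)
cs,_=cv2.findContours(dark,cv2.RETR_EXTERNAL,cv2.CHAIN_APPROX_NONE)
b=max(cs,key=cv2.contourArea);r=cv2.minAreaRect(b);bx=cv2.boxPoints(r)+[x0,y0];print('box',bx.round(1).tolist())
o=bx[np.argsort(bx[:,1])];top=o[:2];bot=o[2:]
# the far end from cam centre = top face (z .094) bottom in image
white=((hsv[y0:y1,x0:x1,1]<40)&(roi.min(2)>120)).astype(np.uint8)
ys,xs=np.nonzero(white);print('white',xs.min()+x0,xs.max()+x0,ys.min()+y0,ys.max()+y0)
for u,v,z in ((*bot.mean(0),.094),(*top.mean(0),.094),((xs.min()+xs.max())/2+x0+.5,(ys.min()+y0),.032)): print(np.round(ray(c,u,v,z)*1000,1))
a=ray(c,*bot.mean(0),.094)-ray(c,*top.mean(0),.094);print('yaw',np.degrees(np.arctan2(a[1],a[0])))
print('TCP px',proj(c,monitor.read_state()['tool_pos']), proj(c,[[.4688,.1667,.094],[.4707,.1667,.032]]))
E
```

```text
box [[315.0, 159.0], [329.0, 159.0], [329.0, 210.0], [315.0, 210.0]]
white 290 369 135 214
[488.9 170.7  94. ]
[443.6 163.8  94. ]
[428.2 169.8  32. ]
yaw 8.71941522129305
TCP px [[323.15107918 248.52311642]] [[320.9564413  187.76581088]
 [320.72585028 175.01057871]]
```

>>> arm_command --deltas '[[[-0.1,0,-3.5,0,0,0],[0,0,-3.5,0,0,0],[0,0,-3.5,0,0,0],[0,0,-3,0,0,0],[0,0,-2,0,0,0],[0,0,-0.9,0,0,0],[0,0,0,0,0,0],[0,0,0,0,0,0]]]'

```text
t: 2.23
tool_pos: [0.4697, 0.1683, 0.0553]
orientation: [-0.241, 3.132, 0.0]
force: [-0.3, 0.8, 0.4]
opening: 0.0511
gripper_force: 0.0
```

>>> arm_command --deltas '[[[0,0,0,0,0,0],[0,0,0,0,0,0],[0,0,0,0,0,0],[0,0,0,0,0,0],[0,0,0,0,0,0],[0,0,0,0,0,0]]]' --gripper -1

```text
t: 2.73
tool_pos: [0.47, 0.1676, 0.055]
orientation: [-0.239, 3.132, 0.0]
force: [-0.0, 2.1, 0.9]
opening: 0.0158
gripper_force: 1.0
```

>>> arm_command --deltas '[[[0,0,0,0,0,0],[0,0,0,0,0,0],[0,0,0,0,0,0],[0,0,0,0,0,0]]]'

```text
t: 3.07
tool_pos: [0.4699, 0.1676, 0.0549]
orientation: [-0.239, 3.132, 0.0]
force: [-0.4, 0.2, 3.5]
opening: 0.014
gripper_force: 40.0
```

>>> arm_command --deltas '[[[0,0,0.5,0,0,0],[0,0,1.5,0,0,0],[0,0,3,0,0,0],[0,0,3.5,0,0,0],[0,0,2.5,0,0,0],[0,0,0,0,0,0],[0,0,0,0,0,0]]]'

```text
t: 3.65
tool_pos: [0.4708, 0.1677, 0.1662]
orientation: [-0.239, 3.129, 0.001]
force: [-0.3, -1.2, -2.4]
opening: 0.0137
gripper_force: 40.0
```

>>> arm_command --deltas '[[[0.4,-1.5,0,0,0,-1.3],[0.8,-3.5,0,0,0,-3.4],[0.8,-3.5,0,0,0,-3.4],[0.8,-3.5,0,0,0,-3.4],[0.8,-3.5,0,0,0,-3.4],[0.8,-3.5,0,0,0,-3.4],[0.8,-3.5,-1,0,0,-3.4],[0.8,-3.5,-2,0,0,-3.4],[0.4,-1.7,-1.5,0,0,-1.6],[0,0,0,0,0,0],[0,0,0,0,0,0],[0,0,0,0,0,0]]]'

```text
t: 4.65
tool_pos: [0.5326, -0.1087, 0.1182]
orientation: [-0.489, -3.1, -0.001]
force: [-0.3, 0.5, -2.3]
opening: 0.0136
gripper_force: 40.0
```

```bash
python3 - <<'E'
from h import *
from scipy.spatial.transform import Rotation as Ro
s=monitor.read_state();R=Ro.from_rotvec(s['orientation']).as_matrix()
print(s['t'],s['tool_pos'],np.degrees(np.arctan2(R[1,1],R[0,1])),s['opening'],s['force'])
c,im=shot('wrist','w2.png')
np.savez('w2.npz',K=c[0],r=c[1],t=c[2],R=R,p=s['tool_pos'])
cv2.imwrite('pics/w2b.png',cv2.resize(im,(800,500)))
shot('top','top2.png');shot('scene','scene2.png')
E
```

```text
4.65 [ 0.53263439 -0.10867352  0.11823616] 72.06666117040955 0.013551259619412857 [-0.32962337  0.5258989  -2.30353611]
```

View pics/w2b.png

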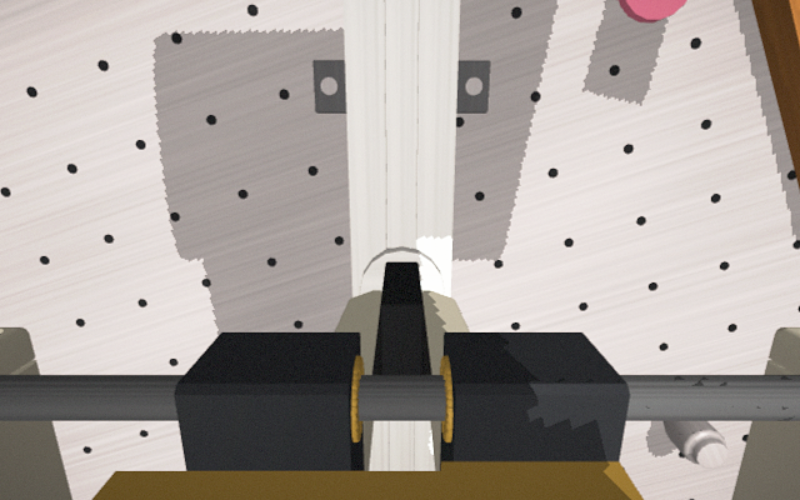

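The wrist view shows the held plate at column ~402 of the enlarged picture, right over the slot (edges at columns 386 and 417). The slot is parallel to the plate, so I'll refine by edge fits.

```bash
cat > slot.py <<'E'
from h import *
def measure(f,npz,rows=(5,185)):
    d=np.load(npz);c=(d['K'],d['r'],d['t']);R=d['R'];p=d['p']
    g=cv2.GaussianBlur(cv2.cvtColor(cv2.imread(f),cv2.COLOR_BGR2GRAY),(3,3),0).astype(float)
    loc=lambda u,v,z:R.T@(ray(c,u,v,z)-p)
    for name,uc,sgn in (('outerL',279,0),('slotL',309,0),('slotR',334,0),('outerR',365,0)):
        pts=[]
        for v in range(*rows):
            uu=np.arange(uc-8,uc+9); gr=np.abs(g[v,uu+1]-g[v,uu-1]); k=gr.argmax()
            if gr[k]>6 and 0<k<16:
                a,b,e=gr[k-1],gr[k],gr[k+1]; pts.append(loc(uu[k]+.5*(a-e)/(a-2*b+e),v,.04))
        pts=np.array(pts)
        if len(pts)<10: print(name,len(pts));continue
        for _ in range(3):
            q=np.polyfit(pts[:,0],pts[:,1],1); res=pts[:,1]-np.polyval(q,pts[:,0]); ok=abs(res)<max(2.5*np.median(abs(res)),2e-4);pts=pts[ok]
        print(name,len(pts),'tool y at x=0: %.2f mm, at x=.05 %.2f, slope %.2f deg, rms %.2f'%(q[1]*1e3,1e3*np.polyval(q,.05),np.degrees(np.arctan(q[0])),1e3*res.std()))
    return c,R,p,g,loc
E
python3 - <<'E'
from slot import *
c,R,p,g,loc=measure('pics/w2.png','w2.npz')
print(loc(322,200,.04)*1e3)
for v in (60,120,160,180): print(v,g[v,300:345].round().astype(int).tolist())
# plate end columns
for v in (215,225,240,255): print(v,g[v,300:345].round().astype(int).tolist())
E
```

```text
outerL 161 tool y at x=0: -31.11 mm, at x=.05 -31.04, slope 0.08 deg, rms 0.05
slotL 115 tool y at x=0: -9.08 mm, at x=.05 -8.90, slope 0.20 deg, rms 0.12
slotR 177 tool y at x=0: 8.07 mm, at x=.05 7.95, slope -0.14 deg, rms 0.76
outerR 180 tool y at x=0: 29.02 mm, at x=.05 29.08, slope 0.07 deg, rms 0.05
[ 3.46686507e+00 -5.56053170e-02  7.82467174e+01]
60 [223, 221, 221, 224, 226, 226, 224, 219, 218, 224, 228, 228, 229, 229, 229, 229, 228, 227, 227, 227, 224, 223, 224, 224, 225, 225, 226, 226, 224, 222, 221, 224, 225, 220, 217, 222, 226, 226, 227, 228, 229, 230, 229, 229, 228]
120 [224, 224, 223, 224, 225, 226, 225, 223, 218, 216, 222, 226, 227, 228, 229, 229, 229, 228, 228, 226, 224, 222, 222, 224, 225, 224, 224, 224, 224, 224, 224, 225, 219, 211, 214, 222, 225, 225, 225, 227, 228, 229, 229, 229, 228]
160 [224, 225, 224, 224, 225, 226, 226, 220, 206, 202, 216, 225, 225, 226, 227, 228, 227, 227, 227, 226, 224, 222, 222, 223, 223, 223, 223, 223, 224, 223, 224, 224, 219, 216, 221, 224, 224, 224, 224, 226, 227, 227, 227, 226, 226]
180 [224, 225, 224, 224, 224, 224, 224, 222, 215, 214,
[... 265 characters left out ...]
17, 16, 18, 18, 16, 16, 19, 19, 19, 20, 19, 18, 16, 14, 20, 76, 180, 244, 255, 254, 253, 253, 253, 253, 253, 253]
225 [228, 229, 228, 228, 229, 219, 154, 57, 14, 16, 20, 21, 17, 19, 21, 19, 17, 17, 18, 20, 20, 16, 17, 20, 20, 19, 21, 20, 19, 21, 21, 21, 19, 17, 14, 59, 168, 242, 254, 254, 254, 254, 254, 254, 254]
240 [126, 126, 126, 121, 90, 42, 18, 16, 19, 23, 22, 20, 19, 20, 19, 18, 21, 24, 22, 19, 18, 16, 14, 18, 21, 19, 16, 16, 19, 20, 19, 18, 16, 16, 18, 19, 19, 37, 81, 117, 127, 126, 127, 127, 126]
255 [128, 124, 99, 56, 31, 29, 33, 35, 34, 32, 31, 31, 33, 32, 32, 33, 33, 32, 32, 33, 33, 32, 33, 33, 32, 32, 32, 30, 29, 29, 31, 33, 34, 33, 31, 31, 30, 27, 28, 50, 90, 119, 126, 125, 125]
```

>>> arm_command --deltas '[[[-0.015,-0.05,-1.5,0,0,0],[0,0,-1.2,0,0,0],[0,0,-0.6,0,0,0],[0,0,0,0,0,0],[0,0,0,0,0,0],[0,0,0,0,0,0]]]'

```text
t: 5.3
tool_pos: [0.5339, -0.1099, 0.0871]
orientation: [0.49, 3.103, -0.0]
force: [0.4, -0.0, -2.1]
opening: 0.0136
gripper_force: 40.0
```

```bash
python3 - <<'E'
from slot import *
from scipy.spatial.transform import Rotation as Ro
s=monitor.read_state();R=Ro.from_rotvec(s['orientation']).as_matrix()
print(s['t'],s['tool_pos'],np.degrees(np.arctan2(R[1,1],R[0,1])),s['force'])
c,im=shot('wrist','w3.png')
np.savez('w3.npz',K=c[0],r=c[1],t=c[2],R=R,p=s['tool_pos'])
c,R,p,g,loc=measure('pics/w3.png','w3.npz')
for v in (140,170,185): print(v,g[v,300:345].round().astype(int).tolist(),[round(loc(u,v,.04)[1]*1e3,1) for u in(300,322,344)])
a=cv2.resize(im[130:290,240:400],(600,600),interpolation=cv2.INTER_CUBIC);cv2.imwrite('pics/w3b.png',a)
E
```

```text
5.3 [ 0.53387533 -0.1098788   0.08714522] 72.064221238028 [ 0.43979303 -0.04565657 -2.1386601 ]
outerL 95 tool y at x=0: -30.32 mm, at x=.05 -30.24, slope 0.09 deg, rms 0.04
slotL 146 tool y at x=0: -8.10 mm, at x=.05 -8.08, slope 0.02 deg, rms 0.15
slotR 178 tool y at x=0: 8.89 mm, at x=.05 8.84, slope -0.06 deg, rms 0.72
outerR 96 tool y at x=0: 29.83 mm, at x=.05 29.90, slope 0.07 deg, rms 0.04
140 [227, 226, 227, 228, 229, 228, 225, 216, 213, 222, 228, 228, 229, 231, 231, 231, 231, 231, 230, 229, 228, 226, 225, 225, 226, 227, 228, 226, 226, 227, 227, 226, 225, 227, 226, 215, 210, 221, 228, 227, 227, 228, 229, 229, 230] [np.float64(-13.7), np.float64(-0.1), np.float64(13.5)]
170 [227, 226, 226, 227, 228, 228, 225, 216, 208, 214, 225, 227, 227, 229, 230, 230, 229, 229, 229, 229, 228, 226, 224, 224, 224, 225, 226, 225, 226, 226, 226, 226, 226, 227, 227, 222, 220, 224, 226, 226, 226, 226, 226, 228, 229] [np.float64(-14.0), np.float64(-0.1), np.float64(13.8)]
185 [226, 226, 226, 226, 227, 227, 226, 224, 220, 219, 225, 228, 227, 228, 229, 229, 229, 229, 229, 229, 227, 225, 224, 223, 224, 225, 225, 226, 226, 226, 227, 226, 226, 227, 225, 217, 213, 221, 227, 226, 226, 226, 226, 228, 228] [np.float64(-14.2), np.float64(-0.1), np.float64(14.0)]
```

View pics/w3b.png

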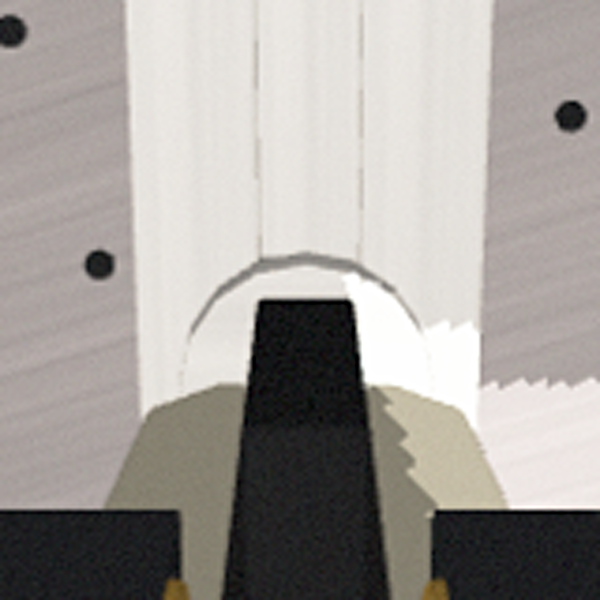

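The crop shows the slot's edges at columns 258 and 361 and the collar centred at ~306.5. The offset is under 0.3 mm, so I'll lower it.

>>> arm_command --deltas '[[[0,0,-0.25,0,0,0],[0,0,-0.25,0,0,0],[0,0,-0.2,0,0,0],[0,0,-0.1,0,0,0],[0,0,0,0,0,0],[0,0,0,0,0,0]]]'

```text
t: 5.85
tool_pos: [0.5334, -0.11, 0.0785]
orientation: [-0.49, -3.103, -0.0]
force: [0.0, 0.1, -1.1]
opening: 0.0135
gripper_force: 40.0
```

>>> arm_command --deltas '[[[0,0,-0.2,0,0,0],[0,0,-0.2,0,0,0],[0,0,-0.15,0,0,0],[0,0,0,0,0,0],[0,0,0,0,0,0],[0,0,0,0,0,0]]]'

```text
t: 6.35
tool_pos: [0.5336, -0.11, 0.0731]
orientation: [-0.49, -3.103, -0.0]
force: [0.2, -0.1, -3.0]
opening: 0.0136
gripper_force: 40.0
```

>>> arm_command --deltas '[[[0,0,-0.1,0,0,0],[0,0,-0.05,0,0,0],[0,0,0,0,0,0],[0,0,0,0,0,0],[0,0,0,0,0,0]]]'

```text
t: 6.77
tool_pos: [0.5336, -0.11, 0.0717]
orientation: [0.49, 3.103, -0.0]
force: [-0.7, 0.0, -2.8]
opening: 0.0139
gripper_force: 40.0
```

>>> arm_command --deltas '[[[0,0,-0.05,0,0,0],[0,0,0,0,0,0],[0,0,0,0,0,0],[0,0,0,0,0,0]]]'

```text
t: 7.1
tool_pos: [0.5336, -0.11, 0.0711]
orientation: [-0.49, -3.103, -0.0]
force: [0.3, -0.3, -1.9]
opening: 0.0136
gripper_force: 40.0
```

>>> arm_command --deltas '[[[0,0,-0.05,0,0,0],[0,0,0,0,0,0],[0,0,0,0,0,0],[0,0,0,0,0,0]]]'

```text
t: 7.43
tool_pos: [0.5337, -0.11, 0.0709]
orientation: [0.49, 3.103, -0.0]
force: [-1.1, -0.2, 1.1]
opening: 0.0139
gripper_force: 40.0
```

>>> arm_command --deltas '[[[0,0,-0.05,0,0,0],[0,0,0,0,0,0],[0,0,0,0,0,0],[0,0,0,0,0,0]]]'

```text
t: 7.77
tool_pos: [0.5337, -0.11, 0.0704]
orientation: [0.49, 3.103, -0.0]
force: [-1.8, 0.1, 3.8]
opening: 0.0143
gripper_force: 40.0
```

>>> arm_command --deltas '[[[0,0,0.05,0,0,0],[0.19,-0.062,0,0,0,0],[0.38,-0.124,0,0,0,0],[0.38,-0.124,0,0,0,0],[0.38,-0.124,0,0,0,0],[0.38,-0.124,0,0,0,0],[0.38,-0.124,0,0,0,0],[0.285,-0.093,0,0,0,0],[0.095,-0.031,0,0,0,0],[0,0,0,0,0,0],[0,0,0,0,0,0],[0,0,0,0,0,0]]]'

```text
t: 8.77
tool_pos: [0.5587, -0.1182, 0.0709]
orientation: [0.49, 3.102, -0.0]
force: [0.5, -0.1, 3.7]
opening: 0.0138
gripper_force: 40.0
```

```bash
python3 - <<'E'
from h import *
s=monitor.read_state();print(s['t'],s['tool_pos'],s['force'])
c,im=shot('scene','s4.png'); q=proj(c,[[.5863,-.1266,.04],s['tool_pos']]).round();print(q)
u,v=q[0].astype(int)
a=cv2.resize(im[v-45:v+30,u-50:u+50],(800,600),interpolation=cv2.INTER_CUBIC);cv2.imwrite('pics/s4b.png',a)
E
```

```text
8.7667 [ 0.55874075 -0.11818291  0.07092012] [ 0.52368179 -0.1067385   3.66043785]
[[217. 258.]
 [215. 235.]]
```

View pics/s4b.png

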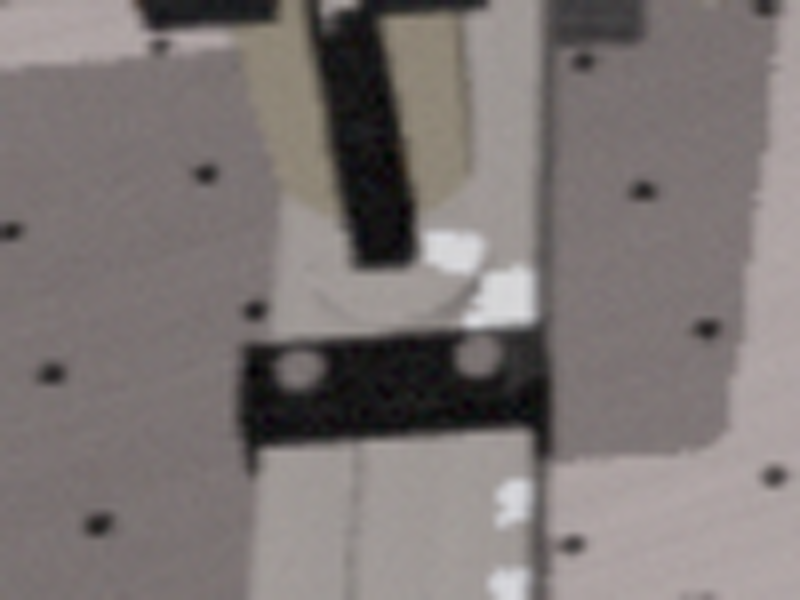

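The scene crop shows the collar's front rim at (400,322) and the stop's near top edge at (395,343), so a gap remains.

```bash
python3 - <<'E'
from h import *
c=cam('scene');u=np.array([.951,-.3094,0]);p=monitor.read_state()['tool_pos']
f=lambda x,y,z:(ray(c,167+x/8-.4,213+y/8-.4,z)-p)@u*1e3
print('collar front top/bottom',f(400,322,.048),f(400,330,.04),'stop near top',f(395,343,.052),'far top',f(395,437,.052), f(395,437,.04))
E
```

```text
collar front top/bottom 22.620497620753827 18.07446887706432 stop near top 32.32205605449131 far top 59.84352828857045 49.92037694811891
```

>>> arm_command --deltas '[[[0.095,-0.031,0.03,0,0,0],[0.143,-0.046,0,0,0,0],[0.143,-0.046,0,0,0,0],[0.095,-0.031,0,0,0,0],[0.048,-0.015,0,0,0,0],[0.048,-0.015,0,0,0,0],[0,0,0,0,0,0],[0,0,0,0,0,0],[0,0,0,0,0,0]]]'

```text
t: 9.57
tool_pos: [0.564, -0.1198, 0.0709]
orientation: [-0.49, -3.103, -0.0]
force: [-1.8, 0.8, 2.2]
opening: 0.0142
gripper_force: 40.0
```

>>> arm_command --deltas '[[[0.048,-0.015,0,0,0,0],[0.048,-0.015,0,0,0,0],[0,0,0,0,0,0],[0,0,0,0,0,0],[0,0,0,0,0,0]]]'

```text
t: 9.98
tool_pos: [0.5651, -0.1202, 0.071]
orientation: [0.49, 3.103, -0.0]
force: [-1.8, 0.7, 2.1]
opening: 0.0141
gripper_force: 40.0
```

>>> arm_command --deltas '[[[0.048,-0.015,0.02,0,0,0],[0.048,-0.015,0,0,0,0],[0,0,0,0,0,0],[0,0,0,0,0,0],[0,0,0,0,0,0]]]'

```text
t: 10.4
tool_pos: [0.5659, -0.1205, 0.0709]
orientation: [0.49, 3.103, -0.0]
force: [-0.5, 0.6, -1.4]
opening: 0.0142
gripper_force: 40.0
```

>>> arm_command --deltas '[[[0.048,-0.015,0,0,0,0],[0,0,0,0,0,0],[0,0,0,0,0,0],[0,0,0,0,0,0]]]'

```text
t: 10.73
tool_pos: [0.5663, -0.1206, 0.071]
orientation: [-0.49, -3.103, -0.0]
force: [-0.4, -0.3, -1.9]
opening: 0.0138
gripper_force: 40.0
```

>>> arm_command --deltas '[[[0.048,-0.015,0,0,0,0],[0,0,0,0,0,0],[0,0,0,0,0,0],[0,0,0,0,0,0]]]'

```text
t: 11.07
tool_pos: [0.5665, -0.1207, 0.0709]
orientation: [-0.49, -3.102, -0.0]
force: [-4.0, 0.6, -1.1]
opening: 0.0136
gripper_force: 40.0
```

```bash
python3 - <<'E'
from slot import *
d=np.load('w3.npz');c=(d['K'],d['r'],d['t']);R=d['R'];p=d['p']
loc=lambda x,y,z:(R.T@(ray(c,240+x/3.75-.4,130+y/3.75-.4,z)-p)*1e3).round(2)
print(p,'coll bottom',loc(306,252,.0561),'coll top',loc(306,268,.0641),'plate bottom',loc(305.5,299,.0801),'plate top edge',loc(307,427,.126))
E
python3 - <<'E'
from h import *
c,im=shot('wrist','w5.png'); 
a=cv2.resize(im[120:290,230:410],(800,755),interpolation=cv2.INTER_CUBIC)[:600];cv2.imwrite('pics/w5b.png',a)
s=monitor.read_state();print(s['tool_pos'],s['force'])
E
```

```text
[ 0.53387533 -0.1098788   0.08714522] coll bottom [19.29 -0.61 31.03] coll top [19.   -0.61 23.03] plate bottom [19.16 -0.68  7.03] plate top edge [ 19.58  -0.49 -38.87]
[ 0.56646291 -0.12063366  0.07090685] [-3.21708405  0.98809147 -1.2102843 ]
```

The plate and collar sit ~0.8 mm ahead of the TCP along the rail, and the collar is touching the stop (about 4 N). I'll ease off slightly and press down.

>>> arm_command --deltas '[[[-0.019,0.006,0,0,0,0],[0,0,-0.05,0,0,0],[0,0,-0.05,0,0,0],[0,0,-0.05,0,0,0],[0,0,-0.05,0,0,0],[0,0,0,0,0,0],[0,0,0,0,0,0]]]'

```text
t: 11.7
tool_pos: [0.5665, -0.1207, 0.0697]
orientation: [-0.49, -3.103, 0.0]
force: [-6.2, 1.8, 3.5]
opening: 0.0139
gripper_force: 40.0
```

>>> arm_command --deltas '[[[0,0,-0.05,0,0,0],[0,0,-0.05,0,0,0],[0,0,-0.05,0,0,0],[0,0,-0.05,0,0,0],[0,0,-0.05,0,0,0],[0,0,0,0,0,0],[0,0,0,0,0,0],[0,0,0,0,0,0]]]'

```text
t: 12.37
tool_pos: [0.5666, -0.1207, 0.0676]
orientation: [-0.49, -3.103, 0.0]
force: [-8.1, 1.3, 8.1]
opening: 0.0137
gripper_force: 40.0
```

>>> arm_command --deltas '[[[-0.038,0.012,0,0,0,0],[0,0,-0.05,0,0,0],[0,0,-0.05,0,0,0],[0,0,-0.03,0,0,0],[0,0,0,0,0,0],[0,0,0,0,0,0],[0,0,0,0,0,0]]]'

```text
t: 12.95
tool_pos: [0.5666, -0.1207, 0.0667]
orientation: [0.49, 3.103, -0.0]
force: [-7.0, 1.7, 9.6]
opening: 0.0138
gripper_force: 40.0
```

>>> arm_command --deltas '[[[-0.038,0.012,0,0,0,0],[0,0,-0.02,0,0,0],[0,0,0,0,0,0],[0,0,0,0,0,0]]]'

```text
t: 13.28
tool_pos: [0.5665, -0.1206, 0.0667]
orientation: [0.49, 3.102, -0.0]
force: [-6.6, 1.5, 9.5]
opening: 0.0139
gripper_force: 40.0
```

>>> arm_command --deltas '[[[-0.06,0.02,0,0,0,0],[0,0,-0.02,0,0,0],[0,0,0,0,0,0],[0,0,0,0,0,0]]]'

```text
t: 13.62
tool_pos: [0.5665, -0.1206, 0.0668]
orientation: [0.49, 3.101, -0.001]
force: [-5.5, 1.5, 8.7]
opening: 0.014
gripper_force: 40.0
```

```bash
python3 - <<'E'
from h import *
s=monitor.read_state();print(s['tool_pos'],s['orientation'],s['force'],s['wrist_torque'])
E
```

```text
[ 0.56647755 -0.12060541  0.06681389] [ 4.89738279e-01  3.10057196e+00 -6.57607313e-04] [-5.50352263  1.52917547  8.73671718] [ 0.21989173  1.10137806 -0.04446198]
```

>>> arm_command --deltas '[[[0,0,-0.04,0,0,0],[0.005,0.007,0,0,0,-4],[0.005,0.007,0,0,0,-4],[0.004,0.005,0,0,0,-4],[0.004,0.005,0,0,0,-4],[0,0,0,0,0,0],[0,0,0,0,0,0]]]'

```text
t: 14.2
tool_pos: [0.5668, -0.1199, 0.0665]
orientation: [0.917, 3.002, 0.001]
force: [-5.0, 4.1, 9.4]
opening: 0.0141
gripper_force: 40.0
```

```bash
cat > st.py <<'E'
from h import *
from scipy.spatial.transform import Rotation as Ro
s=monitor.read_state();R=Ro.from_rotvec(s['orientation']).as_matrix()
print(s['t'],s['tool_pos'].round(4),'turned %.1f'%(72.06-np.degrees(np.arctan2(R[1,1],R[0,1]))),'axis',(R[:,2]).round(4),s['force'].round(1),s['wrist_torque'].round(2),s['opening'])
E
python3 st.py
```

```text
14.2 [ 0.5668 -0.1199  0.0665] turned 16.0 axis [ 0.0027 -0.     -1.    ] [-5.   4.1  9.4] [ 0.7   0.96 -0.1 ] 0.014089617661211914
```

>>> arm_command --deltas '[[[0.004,0.003,0,0,0,-5],[0.005,0.003,0,0,0,-5],[0.005,0.003,0,0,0,-5],[0.006,0.003,0,0,0,-5],[0.006,0.003,0,0,0,-5],[0,0,0,0,0,0],[0,0,0,0,0,0]]]'

```text
t: 14.78
tool_pos: [0.5669, -0.1195, 0.0664]
orientation: [1.546, 2.733, 0.002]
force: [-3.7, 4.4, 9.7]
opening: 0.0138
gripper_force: 40.0
```

```bash
python3 st.py
```

```text
14.7833 [ 0.5669 -0.1195  0.0664] turned 41.0 axis [ 2.4e-03  3.0e-04 -1.0e+00] [-3.7  4.4  9.7] [ 0.81  1.08 -0.09] 0.013764959364757171
```

>>> arm_command --deltas '[[[0.006,0.003,0,0,0,-5],[0.006,0.003,0,0,0,-5],[0.006,0.002,0,0,0,-5],[0.006,0.002,0,0,0,-5],[0.006,0,0,0,0,-5],[0.006,0,0,0,0,-5],[0.006,0,0,0,0,-5],[0,0,0,0,0,0],[0,0,0,0,0,0]]]'

```text
t: 15.53
tool_pos: [0.5672, -0.1193, 0.0663]
orientation: [2.297, 2.142, 0.003]
force: [-5.5, 4.6, 10.7]
opening: 0.0136
gripper_force: 40.0
```

```bash
python3 st.py
```

```text
15.5333 [ 0.5672 -0.1193  0.0663] turned 76.0 axis [ 2.e-03  4.e-04 -1.e+00] [-5.5  4.6 10.7] [ 0.8   1.27 -0.05] 0.013570963327128583
```

>>> arm_command --deltas '[[[0.004,0,0,0,0,-4],[0.004,0,0,0,0,-4],[0.003,0,0,0,0,-4],[0,0,0,0,0,-2],[0,0,0,0,0,0],[0,0,0,0,0,0]]]'

```text
t: 16.03
tool_pos: [0.5672, -0.1195, 0.0662]
orientation: [2.54, 1.847, 0.002]
force: [-5.7, 3.5, 9.3]
opening: 0.0135
gripper_force: 40.0
```

```bash
python3 st.py
```

```text
16.0333 [ 0.5672 -0.1195  0.0662] turned 90.0 axis [ 1.8e-03  2.0e-04 -1.0e+00] [-5.7  3.5  9.3] [ 0.7   1.38 -0.03] 0.013501876227928455
```

>>> arm_command --deltas '[[[0,0,0,0,0,-1],[0,0,0,0,0,-1],[0,0,0,0,0,0],[0,0,0,0,0,0]]]'

```text
t: 16.37
tool_pos: [0.5671, -0.1196, 0.0662]
orientation: [2.572, 1.803, 0.002]
force: [-5.8, 2.8, 10.4]
opening: 0.0139
gripper_force: 40.0
```

```bash
python3 st.py
```

```text
16.3667 [ 0.5671 -0.1196  0.0662] turned 92.0 axis [ 1.7e-03  1.0e-04 -1.0e+00] [-5.8  2.8 10.4] [0.61 1.44 0.14] 0.01385344488036877
```

>>> arm_command --deltas '[[[0,0,0,0,0,-1],[0,0,0,0,0,-1],[0,0,0,0,0,0],[0,0,0,0,0,0]]]'

```text
t: 16.7
tool_pos: [0.5671, -0.1197, 0.0662]
orientation: [2.603, 1.757, 0.002]
force: [-7.0, 2.5, 10.9]
opening: 0.0143
gripper_force: 40.0
```

```bash
python3 st.py
```

```text
16.7 [ 0.5671 -0.1197  0.0662] turned 94.0 axis [ 1.6e-03 -2.0e-04 -1.0e+00] [-7.   2.5 10.9] [0.5  1.44 0.14] 0.014274233619293822
```

The hard stop was met at about 92° (torque stepped up). I'll let it rise gently now.

>>> arm_command --deltas '[[[-0.03,0.01,0.02,0,0,0.5],[-0.03,0.01,0.02,0,0,0.5],[0,0,0.02,0,0,0],[0,0,0.02,0,0,0],[0,0,0.02,0,0,0],[0,0,0.02,0,0,0],[0,0,0.02,0,0,0],[0,0,0,0,0,0],[0,0,0,0,0,0],[0,0,0,0,0,0]]]'

```text
t: 17.53
tool_pos: [0.567, -0.1198, 0.0677]
orientation: [2.587, 1.779, 0.003]
force: [-3.5, 2.3, 7.5]
opening: 0.0137
gripper_force: 40.0
```

```bash
python3 st.py
```

```text
17.5333 [ 0.567  -0.1198  0.0677] turned 93.0 axis [ 2.8e-03 -5.0e-04 -1.0e+00] [-3.5  2.3  7.5] [ 0.33  0.96 -0.08] 0.013731066668971144
```

>>> arm_command --deltas '[[[0,0,0.02,0,0,0],[0,0,0.02,0,0,0],[0,0,0.02,0,0,0],[0,0,0.02,0,0,0],[0,0,0,0,0,0],[0,0,0,0,0,0],[0,0,0,0,0,0]]]'

```text
t: 18.12
tool_pos: [0.567, -0.1198, 0.0679]
orientation: [2.587, 1.779, 0.003]
force: [-0.6, 2.5, 6.9]
opening: 0.0137
gripper_force: 40.0
```

```bash
python3 st.py
```

```text
18.1167 [ 0.567  -0.1198  0.0679] turned 93.0 axis [ 2.7e-03 -5.0e-04 -1.0e+00] [-0.6  2.5  6.9] [ 0.32  0.33 -0.12] 0.013719100615072005
```

>>> arm_command --deltas '[[[0,0,0.02,0,0,0],[0.01,-0.003,0.02,0,0,0],[0.01,-0.003,0.02,0,0,0],[0,0,0.02,0,0,0],[0,0,0,0,0,0],[0,0,0,0,0,0],[0,0,0,0,0,0]]]'

```text
t: 18.7
tool_pos: [0.5668, -0.1198, 0.0679]
orientation: [2.587, 1.78, 0.002]
force: [5.6, 0.7, 0.4]
opening: 0.0136
gripper_force: 40.0
```

```bash
python3 st.py
```

```text
18.7 [ 0.5668 -0.1198  0.0679] turned 93.0 axis [ 2.e-03 -3.e-04 -1.e+00] [5.6 0.7 0.4] [ 0.08 -0.95 -0.08] 0.013569839418485836
```

>>> arm_command --deltas '[[[0.03,-0.01,0,0,0,0],[0.03,-0.01,0,0,0,0],[0,0,0,0,0,0],[0,0,0,0,0,0]]]'

```text
t: 19.03
tool_pos: [0.5669, -0.1198, 0.0679]
orientation: [2.588, 1.78, 0.001]
force: [4.0, 2.3, 5.4]
opening: 0.0137
gripper_force: 40.0
```

```bash
python3 st.py
```

```text
19.0333 [ 0.5669 -0.1198  0.0679] turned 93.0 axis [ 7.e-04  0.e+00 -1.e+00] [4.  2.3 5.4] [ 0.33 -0.55 -0.06] 0.013657920104901168
```

>>> arm_command --deltas '[[[0.02,-0.006,0.02,0,0,0],[0.01,-0.003,0.02,0,0,0],[0,0,0,0,0,0],[0,0,0,0,0,0]]]'

```text
t: 19.37
tool_pos: [0.5669, -0.1198, 0.0679]
orientation: [-2.588, -1.78, -0.0]
force: [3.4, 2.2, 3.4]
opening: 0.014
gripper_force: 40.0
```

```bash
python3 st.py; python3 - <<'E'
from h import *
c,im=shot('scene','s6.png'); u,v=217,258
a=cv2.resize(im[v-45:v+30,u-50:u+50],(800,600),interpolation=cv2.INTER_CUBIC);cv2.imwrite('pics/s6b.png',a)
E
```

```text
19.3667 [ 0.5669 -0.1198  0.0679] turned 93.0 axis [ 1.e-04  1.e-04 -1.e+00] [3.4 2.2 3.4] [ 0.42 -0.74 -0.06] 0.014015845053159042
```

View pics/s6b.png

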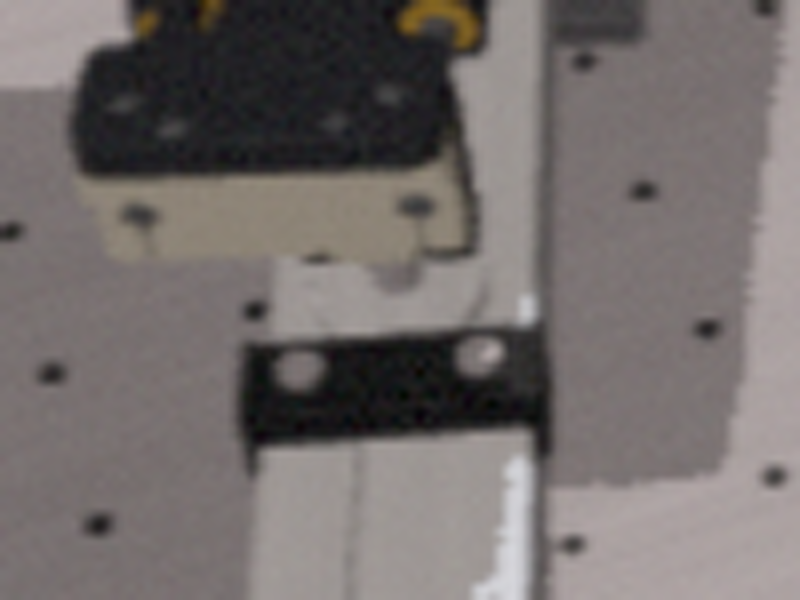

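The scene crop shows the stop still at rows 343–435, as before, and the collar right behind it. I'll gently relieve the pull in x, pressing forward with well under 14 N.

>>> arm_command --deltas '[[[0.03,-0.01,0,0,0,0],[0.03,-0.01,0,0,0,0],[0.02,-0.006,0.02,0,0,0],[0,0,0,0,0,0],[0,0,0,0,0,0]]]'

```text
t: 19.83
tool_pos: [0.567, -0.1199, 0.0679]
orientation: [-2.587, -1.78, 0.001]
force: [1.0, 3.9, 5.6]
opening: 0.0138
gripper_force: 40.0
```

```bash
python3 st.py
```

```text
19.8333 [ 0.567  -0.1199  0.0679] turned 93.0 axis [-1.4e-03  6.0e-04 -1.0e+00] [1.  3.9 5.6] [ 0.71 -0.07  0.02] 0.013792704886830386
```

>>> arm_command --deltas '[[[0.03,-0.012,0.02,0,0,0],[0.03,-0.012,0.02,0,0,0],[0.02,-0.01,0,0,0,0],[0,0,0,0,0,0],[0,0,0,0,0,0]]]'

```text
t: 20.25
tool_pos: [0.5671, -0.1199, 0.0679]
orientation: [-2.586, -1.779, 0.003]
force: [-3.6, 6.0, 6.5]
opening: 0.0138
gripper_force: 40.0
```

```bash
python3 st.py
```

```text
20.25 [ 0.5671 -0.1199  0.0679] turned 93.0 axis [-0.003   0.0011 -1.    ] [-3.6  6.   6.5] [0.94 0.68 0.02] 0.013790567245596463
```

>>> arm_command --deltas '[[[0.03,0.02,0.02,0,0,0],[0.03,0.02,0.01,0,0,0],[0.01,0,0,0,0,0],[0,0,0,0,0,0],[0,0,0,0,0,0]]]'

```text
t: 20.67
tool_pos: [0.5671, -0.1199, 0.0679]
orientation: [-2.586, -1.779, 0.005]
force: [-4.5, 2.9, 6.6]
opening: 0.0137
gripper_force: 40.0
```

```bash
python3 st.py
```

```text
20.6667 [ 0.5671 -0.1199  0.0679] turned 93.0 axis [-4.4e-03  7.0e-04 -1.0e+00] [-4.5  2.9  6.6] [ 0.65  1.02 -0.01] 0.013713780179698803
```

>>> arm_command --deltas '[[[0,0,0,0,0,0],[0,0,0,0,0,0],[0,0,0,0,0,0],[0,0,0,0,0,0],[0,0,0,0,0,0],[0,0,0,0,0,0]]]' --gripper 0

```text
t: 21.17
tool_pos: [0.5691, -0.1202, 0.0687]
orientation: [2.588, 1.78, -0.0]
force: [-0.4, 0.2, 0.4]
opening: 0.0453
gripper_force: 0.0
```

```bash
python3 st.py
```

```text
21.1667 [ 0.5691 -0.1202  0.0687] turned 93.0 axis [-1.e-04 -1.e-04 -1.e+00] [-0.4  0.2  0.4] [-0.1   0.07 -0.06] 0.04534521319370636
```

>>> arm_command --deltas '[[[0,0,1,0,0,0],[0,0,2,0,0,0],[0,0,3,0,0,0],[0,0,3,0,0,0],[0,0,2,0,0,0],[-3,0,1,0,0,0],[-4,0,0,0,0,0],[-4,0,0,0,0,0],[-3,0,0,0,0,0],[0,0,0,0,0,0],[0,0,0,0,0,0]]]'

```text
t: 22.08
tool_pos: [0.4285, -0.1203, 0.1899]
orientation: [2.588, 1.778, 0.002]
force: [0.1, 0.1, 0.3]
opening: 0.0463
gripper_force: 0.0
```

```bash
python3 st.py; python3 - <<'E'
from h import *
c,im=shot('scene','s7.png'); u,v=217,258
a=cv2.resize(im[v-60:v+30,u-45:u+45],(600,600),interpolation=cv2.INTER_CUBIC);cv2.imwrite('pics/s7b.png',a)
# stop shift: template match of stop patch between first and last picture
o=cv2.imread('pics/scene0.png')
k=[cv2.cvtColor(i,cv2.COLOR_BGR2GRAY)[248:280,190:242].astype(np.float32) for i in(o,im)]
for n,i in zip('ab',k):
    col=(i[:,10:42]<70); print(n,col.sum(0).mean(), [round(np.nonzero(col[:,j])[0].mean(),2) for j in (3,10,15,28)])
E
```

```text
22.0833 [ 0.4285 -0.1203  0.1899] turned 93.1 axis [ 2.e-03 -8.e-04 -1.e+00] [0.1 0.1 0.3] [-0.06  0.11 -0.03] 0.04625796524238359
a 9.875 [np.float64(16.5), np.float64(13.5), np.float64(13.0), np.float64(15.0)]
b 10.75 [np.float64(15.29), np.float64(13.0), np.float64(13.0), np.float64(15.0)]
```

View pics/s7b.png

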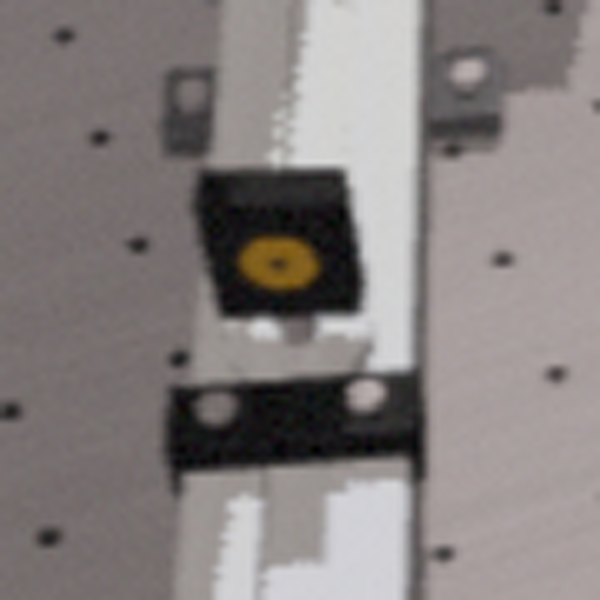

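The holder stands upright and locked across the rail (plate around (280,245) in the crop). The stop's edges haven't moved, and the arm is clear.

```bash
python3 -c "
from plant import ticket
print(ticket.close_job())"
```

```text
the job is handed in; nothing more can be done
None
```

The pinhole holder is locked across the rail at about 92°, with its collar against the stop to within a few tenths of a millimetre by my estimate. The stop shows no visible shift, and the job was handed in at about 22 s with the arm clear; the verdict was not shown.

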